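Bring one coffee dose tube down from the gravity rack

ROBOT

A 6-joint arm with a two-finger parallel gripper is mounted at the origin on a cart in front of the work surface, level with it; the furniture and walls round the work are solid. World frame = base frame: x ahead of the robot, y to its left, z up, the work surface at z = 0. Lengths are in mm, angles in rad, forces in N, time in s.
With the tool pointing down it reaches from about 300 to 775 mm from the base axis. Payload 14.6 kg.
Tool frame: the origin (TCP) lies midway between the tips of the shut fingers; the grasp point (between the pads) lies grasp_offset behind it (grasp_offset is the distance from the TCP to the grasp point, in mm); z points along the fingers, y is the line along which they close (so a half turn about z gives the same grasp; the last joint's range is limited). The gripper opens to 94 mm and grips with 3 to 60 N. Pads are 16 mm wide; open, the fingers measure 119 mm over their backs; the gripper's body (75 mm by 177 mm) begins 78 mm behind the grasp point.
Start: joints at [1.165, 0.3, 1.521, -0, 1.321, -0.067], TCP at [182.793, 518.725, 205.446] pointing down, gripper open.
Joint ranges: [-3.03, 3.03], [-0.79, 2.21], [0.23, 2.52], [-1.04, 4.18], [0, 3.07], [-2.55, 2.55]. Speed limits (rad/s): [2.22, 2.22, 2.57, 3.14, 3.14, 3.14].

INTERFACE

Orientations are given as [roll, pitch, yaw] about the fixed x, y, z axes, in that order (R = Rz(yaw) Ry(pitch) Rx(roll)).
In Python, from cell import * gives the robot as it stands. The module is installed in compiled form; this text tells all that it offers.
- The arm moves only by the shell command python3 -m jog 'ROWS' [FORCE]. ROWS is JSON, a list of rows, each a list of 3 entries, a list of its own where there are three numbers: the finger opening in mm, from 0 to 94, then the shift along the tool's x, y, z in units of 50 mm (1.0 is 50 mm), then the turn about the tool's z in units of 180 degrees (1.0 is 180 degrees). In form: [[fingers, [dx, dy, dz], twist], ...]. A call has 1 to 20 rows; each row shifts and turns the commanded pose from where the row before left it, along the tool's axes as they then stand; what a row does not reach is not made up. A row lasts 1/10 s, in which the tool goes at most 50 mm and 8.59 degrees, less where a joint would pass 70% of its speed; a pose out of reach is approached as far as the arm can. A call with a number of a shift or a turn outside -1 to 1 is refused whole. A call with a gripper value outside its range is refused whole. The fingers move at their own pace and stop on an object; FORCE is the grip in N (left out, the last holds). Time passes only in rows, so rows that do not move let the fingers close. It gives the time, the measured TCP pose, the force, the opening and the grip force at its end, in the units of the state.
- read_state(): the state, without advancing time (a new reading comes with each control period).
- camera(name): name is "side" or "top" or "wrist"; returns the picture (400x640x3 uint8, red, green, blue); there is no depth.
- calibration(name): a dict with "mtx" (3x3 intrinsics, pixels), "distortion" ([k1, k2, p1, p2, k3] as OpenCV has them; the pictures are not rectified), "cam_to_world" (4x4, takes a point from camera to world coordinates); the wrist camera has in their place "hand_eye" (4x4, takes a point from camera to tool coordinates, whose origin is the TCP and whose axes are the flange's). Camera axes: x right, y down, z forward; pixel columns grow to the right and rows downward; lengths in mm; the calibration is good to about 2 mm. A picture is of the moment at which its call begins: read the wrist's pose just before it. calibration takes no time and is no camera call.
- sign_off(): hands the job in; it is judged then, once.
Trained networks look in the newest picture that a camera, given by its name, has taken for a name from the list of things; names that differ only in an ending like _2 or _b are one class to them, and where a whole thing is asked for, a point or a joint stands for the part that bears it (a point fixed in the world has none). Each returns a list of dicts, best first, with "conf" (0 to 1); they miss things now and then, are a little off and sometimes report something else, mostly with a low value. They report only what shows in the picture. A call takes as long as a camera call.
- regions_of(camera, query): "pixels" (400x640 bool, what is visible of it) and "rect" ([centre column, centre row, width, height] in pixels, round what is visible of it).
The state is a dict: "clock": time; "joints": joint angles; "qd": joint speeds; "effort": joint torques, N m; "eef_pos": TCP position; "eef_rot": TCP orientation; "wrist_force": force on the tool from outside, world axes, zero at the start; "moment": the same for the moment, N m; "finger_gap": finger opening in mm; "finger_force": force on a finger pad.
Only numpy, scipy, OpenCV 4.12 (cv2) and the standard library are available. Lean on these libraries where they do the work, as an engineer would, in place of code of your own. Each camera call takes 0.05 s, during which the arm holds its last target. There are 200 camera calls.

TASK

With your fingertips push the catch tray of the dose-tube rack fully home against its stop under the chute, then press the rocker's paddle all the way down so that the gate at its other end lifts and one tube rolls out, keep it down until the tube lies in the tray, and only then let the paddle come fully up again so that the gate shuts and the next tube rolls down to it. Do not touch or lift the tubes themselves, and leave everything else on the counter where it stands.

Things in the scene. Friction and masses are not known exactly. Their poses are not given: they have to be found in the camera images.
- rack: gravity rack, fixed: a steel chute 196 mm long, 104 mm wide with 26 mm side walls, on two plywood feet. Origin on the counter under its middle, z up, x level and uphill: mouth and tray at -x, back wall at x = 0.12 m. The floor slopes 14 degrees to the lip at (-0.069, 0, 0.030) m. The rocker's shaft lies along y at (-0.057, 0, 0.088) m, between cheeks at y = +-54 mm that end 10 mm above it
- tray (a joint): slide of the steel catch tray with a cork floor, 110 mm wide: 0 = fully home against its stop under the mouth; grows (m) as it is drawn out to the rack's -x, at most 0.06; starts 0.030 to 0.050 out. Stiff (about 3 N), stays where it is left. A tube let out while it is drawn out misses it
- tray_front (a point): the place to push, in the rack's +x: the middle of the outside of the tray's upright front plate, 30 mm above the counter. It moves with the tray; home, it is at (-0.127, 0, 0.030) m in the rack's frame. The plate is 4 mm thick, 110 mm wide and reaches from 4 to 55 mm above the counter
- tray_floor (a point): middle of the tray's inner floor, 9 mm above the counter, axes parallel to the rack's; the inside is 54 mm long (x) and 106 mm wide (y). A tube lying in the tray has its centre about 20 mm above this point
- rocker (a joint): turn (rad) of the sprung rocker over the chute: 0 = rest, gate bar down before tube 1; 0.60 = paddle down on its stop. The gate is clear above 0.50. A second bar goes down as the gate goes up and holds tube 2, so a full press lets out one tube. Takes about 4 N, 7 N at the end; springs back when let go. The tube needs half a second to roll out: keep it down for about a second
- paddle_top (a point): centre of the upper face of the paddle, a plate 60 mm wide (y) and 34 mm long (x) at the rocker's uphill end. It moves on an arc about the shaft: in the rack's frame at (-0.021, 0, 0.131) m at rest, (-0.003, 0, 0.103) m fully pressed. The plate rises uphill by about 22 degrees at rest and falls uphill by 12 when pressed. Nothing stands above it
- tube_1: dose tube, an aluminium cylinder with black ends, 40 mm diameter, 90 mm long, 0.1 kg, lying across the chute (along the rack's y); this one is first in line, against the gate. Origin at its centre, (-0.045, 0, 0.056) m in the rack's frame at the start. It must end in the tray.
- tube_2: like tube_1, second in line, one diameter uphill of it; it must end against the shut gate, where tube_1 was
- tube_3: like tube_1, third in line
- tube_4: like tube_1, last in line
- dosing_cup: steel dosing cup, 58 mm diameter, 50 mm high, close beside the rack on its +y side; origin under its centre; leave it
- cup: white espresso cup, 93x73x46 mm, to the right of the rack near the sink bowl; origin under its middle; leave it
- tamper: coffee tamper standing upright, 58 mm base, 102 mm high, on the rubber mat along the counter's left edge; origin under it; leave it
- distributor: round levelling tool, 62 mm diameter, 34 mm high, on the rubber mat along the left edge; origin under it; leave it
- cinnamon_jar: spice jar with a green cap, 46 mm diameter, 106 mm high, on the rubber mat along the left edge; origin under it; leave it
- portafilter: portafilter with a black handle, 211x70x34 mm, lying on the strip in front of the sink bowl; origin under its middle; leave it

How it is judged (in metres and radians):
On the way, in this order (a step that is already met when the one before it is completed fails the run):
1. the tray is pushed fully home, all tubes still in the chute (value of joint tray below 0.005 m and x of tube_1 in the frame of rack between -0.0528 and -0.0368 m and z of tube_1 in the frame of rack above 0.05 m), for 0.2 s.
2. the paddle is being pressed and the gate lifts, with the tray home (value of joint tray below 0.005 m and value of joint rocker above 0.35 rad), for 0.05 s.
3. the first tube lies in the tray while the paddle is still held fully down (x of tube_1 in the frame of tray_floor between -0.014 and 0.014 m and y of tube_1 in the frame of tray_floor between -0.02 and 0.02 m and z of tube_1 in the frame of tray_floor between 0.015 and 0.025 m and value of joint rocker above 0.52 rad), for 0.1 s.
At the end, for the whole second after the job is handed in: Tray within 5 mm of its stop; the first tube at rest in it, within 14 mm lengthwise and 20 mm sideways of the middle of its floor; rocker within 0.05 rad of rest; the other three tubes in the chute, each one place farther down (within 8 mm), the next at the gate (value of joint tray below 0.005 m and value of joint rocker below 0.05 rad and x of tube_1 in the frame of tray_floor between -0.014 and 0.014 m and y of tube_1 in the frame of tray_floor between -0.02 and 0.02 m and z of tube_1 in the frame of tray_floor between 0.015 and 0.025 m and linear speed of tube_1 below 0.02 m/s and x of tube_2 in the frame of rack between -0.0528 and -0.0368 m and z of each of tube_2, tube_3, tube_4 in the frame of rack above 0.05 m and x of tube_3 in the frame of rack between -0.0139 and 0.0021 m and x of tube_4 in the frame of rack between 0.0251 and 0.0411 m); the robot touches nothing.
It fails at once if a tube is touched by the robot (contact force between any of the fingers, the arm and tube_1 above 0.5 N or contact force between any of the fingers, the arm and tube_2 above 0.5 N or contact force between any of the fingers, the arm and tube_3 above 0.5 N or contact force between any of the fingers, the arm and tube_4 above 0.5 N).
It fails at once if a tube is lifted (height (world z) of any of tube_1, tube_2, tube_3, tube_4 above 0.14 m).
It fails at once if a tube is let out while the tray is not home (value of joint tray above 0.012 m and x of tube_1 in the frame of rack below -0.0598 m).
It fails at once if a second tube leaves the chute (x of any of tube_2, tube_3, tube_4 in the frame of rack below -0.0628 m).
It fails at once if another thing on the counter is pushed or lifted more than 15 mm from its place (distance of any of dosing_cup, cup, tamper, distributor, cinnamon_jar, portafilter from where it was at the start of the episode above 0.015 m).
It also fails if it takes over 45 s, if anything falls off the work surface, if the arm or the gripper's body presses on something with over 40 N, if the wrist force passes 120 N, or if a joint passes its speed limit or range.

## Working session

There is one attempt and no reset: what is moved stays moved. The work goes in short steps, Python scripts to look and compute and a shell command to move; the robot and the scene stay as the last step left them, time stands still between calls to the robot, and variables do not carry over. Pictures are saved under pics/ and viewed, at most 10 in all, crops included, and the job is handed in when it is done.

```bash
mkdir -p pics
cat > h.py <<'E'
from cell import *
import numpy as np, cv2
def proj(name,P):
    c=calibration(name);T=np.linalg.inv(np.array(c["cam_to_world"]))
    P=np.atleast_2d(P)@T[:3,:3].T+T[:3,3]
    return cv2.projectPoints(P.astype(float),np.zeros(3),np.zeros(3),np.array(c["mtx"],float),np.array(c["distortion"],float))[0][:,0]
def ray(name,uv,z):
    c=calibration(name);T=np.array(c["cam_to_world"])
    n=cv2.undistortPoints(np.array([[uv]],float),np.array(c["mtx"],float),np.array(c["distortion"],float))[0,0]
    d=T[:3,:3]@np.array([n[0],n[1],1]);o=T[:3,3]
    return o+d*(z-o[2])/d[2]
E
python3 - <<'E'
from h import *
s=read_state();print(s["clock"],s["eef_pos"],s["eef_rot"])
for n in("top","side"):
    cv2.imwrite(f"pics/{n}0.png",camera(n)[...,::-1])
    print(n,np.round(calibration(n)["cam_to_world"],2).tolist())
    for q in("rack","tray_front","paddle_top","tube_1","dosing_cup"):
        for r in regions_of(n,q)[:4]:
            print(n,q,round(r["conf"],2),np.round(r["rect"],1),r["pixels"].sum(),np.round(cv2.minAreaRect(np.argwhere(r["pixels"])[:,::-1].astype(np.float32))[0],1),cv2.minAreaRect(np.argwhere(r["pixels"])[:,::-1].astype(np.float32))[1:])
E
```

```text
0.0 [182.68750055 518.47181645 204.87169863] [-3.14035290e+00 -7.91562459e-05  2.80279116e+00]
top [[-0.03, -1.0, 0.06, 480.51], [-1.0, 0.03, 0.02, 67.32], [-0.02, -0.06, -1.0, 1537.64], [0.0, 0.0, 0.0, 1.0]]
top rack 0.81 [293.5 172.9  69.2 102. ] 2020 [293.8 173.1] ((99.46341705322266, 36.768638610839844), 67.21759033203125)
top tray_front 0.57 [308.2 206.9  41.   41.7] 984 [308.3 205. ] ((30.83754539489746, 35.381141662597656), 67.7509765625)
top paddle_top 0.76 [295.3 178.3  30.2  30.2] 551 [295.  175.2] ((24.883174896240234, 26.554433822631836), 68.1985855102539)
top tube_1 0.82 [287.  157.1  27.3  25. ] 369 [285.8 155.5] ((12.691827774047852, 29.749643325805664), 66.03751373291016)
top tube_1 0.78 [280.1 145.2  28.2  21.5] 336 [280.1 143.6] ((12.387223243713379, 28.4296932220459), 66.03751373291016)
top tube_1 0.74 [290.9 168.4  33.4  21.2] 127 [290.7 167.3] ((12.2344970703125, 28.862808227539062), 65.37643432617188)
top dosing_cup 0.82 [257.8 173.4  24.9  19.9] 325 [257.2 172.8] ((19.798988342285156, 19.091880798339844), 45.0)
side [[-1.0, 0.03, -0.0, 572.09], [0.02, 0.69, -0.
[... 526 characters left out ...]
ide tube_1 0.9 [263.6 223.4  21.1  27.9] 406 [262.2 223.4] ((30.410520553588867, 15.20526123046875), 63.43495178222656)
side tube_1 0.78 [293.1 218.2  20.1  29.5] 365 [291.6 219.7] ((30.594188690185547, 13.495509147644043), 58.392494201660156)
side tube_1 0.62 [278.6 220.9  28.8  23. ] 437 [277.8 221.1] ((33.09380340576172, 15.652474403381348), 63.43495178222656)
side tube_1 0.54 [307.4 222.4  18.2  17.5] 163 [303.9 221.5] ((24.02280044555664, 12.637845039367676), 29.357755661010742)
side dosing_cup 0.73 [294.6 262.6  25.4  32.4] 573 [295.5 264. ] ((28.0, 23.0), 90.0)
side dosing_cup 0.62 [263.5 222.1  23.   30. ] 468 [262.1 222.5] ((32.25771713256836, 16.724306106567383), 68.74949645996094)
```

View pics/top0.png

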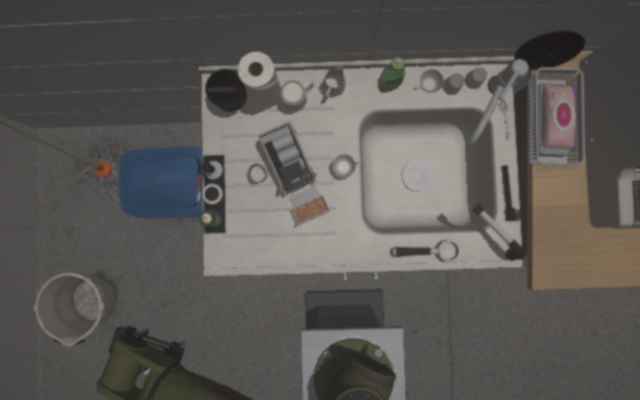

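View pics/side0.png

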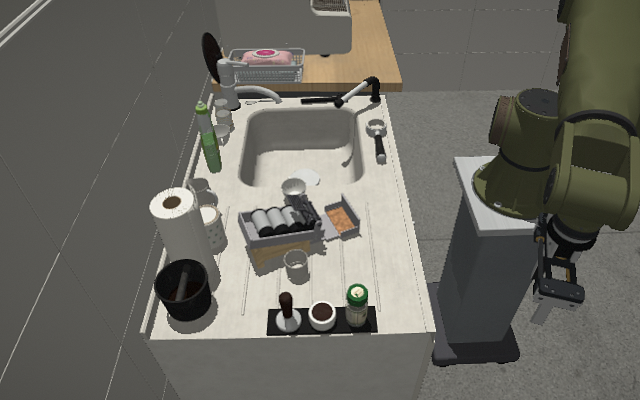

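The top view shows the rack at about (290,165). Its uphill end points up-left, and the tray is drawn out towards (308,205). The dosing cup is at (257,173) and the white cup at (342,167). Next I fit the rack pose.

```bash
cat > fit.py <<'E'
from h import *
from scipy.optimize import least_squares
def toW(p,P):
    x,y,a=p[:3];c,s=np.cos(a),np.sin(a);P=np.atleast_2d(np.array(P,float))
    return np.c_[x+c*P[:,0]-s*P[:,1],y+s*P[:,0]+c*P[:,1],P[:,2]]
E
cat > f1.py <<'E'
from fit import *
# tubes 4,3,2 centres(mask bbox centre of outline) ; shift origin toward camera handled by silhouette of sphere-ish: use centre
tub=lambda i:[-45+39*(i-1),0,56+9.7*(i-1)]
obs=[("top",tub(4),(280.1,143.6)),("top",tub(3),(285.8,155.5)),("top",tub(2),(290.7,167.3)),
     ("side",tub(4),(262.2,223.4)),("side",tub(3),(277.8,221.1)),("side",tub(2),(291.6,219.7))]
def res(p): return np.concatenate([(proj(n,toW(p,P))[0]-o)*(1 if n=="top" else .5) for n,P,o in obs])
r=least_squares(res,[480,100,.44],x_scale=[10,10,.1]);p=r.x;print(p,np.round(r.fun,1))
np.save("p.npy",p)
t=40
segs=[]
def box(x0,x1,y0,y1,z): return [[x0,y0,z],[x1,y0,z],[x1,y1,z],[x0,y1,z]]
for n in("top","side"):
    im=cv2.imread(f"pics/{n}0.png");k=6 if n=="top" else 5;c0=np.array((240,120) if n=="top" else (230,180))
    cr=cv2.resize(im[c0[1]:c0[1]+100,c0[0]:c0[0]+130],None,fx=k,fy=k,interpolation=cv2.INTER_CUBIC)
    cr=np.clip(cr.astype(float)*(1.8 if n=="top" else 1.3),0,255).astype(np.uint8)
    for B,col in((box(-127-t,-127-t+4,-55,55,55),(0,0,255)),(box(-38,-5,-30,30,131),(0,255,0)),(box(120,-69,-52,52,0),(255,0,0))):
        if col==(0,255,0):
            for q in B: q[2]+= (q[0]+21)*.4
        if col==(255,0,0):
            for q in B: q[2]=30+(q[0]+69)*.249+26
        uv=((proj(n,toW(p,B))+.5-c0)*k).astype(int)
        cv2.polylines(cr,[uv],True,col,1)
    cv2.imwrite(f"pics/{n}fit.png",cr)
a,b=[cv2.imread(f"pics/{n}fit.png") for n in("top","side")]
E
python3 f1.py
```

```text
[6.59790391e+02 1.73019041e+02 3.84659067e-01] [ 0.6 -0.6  0.3 -0.3  0.7 -0.   0.5  1.3  0.3  1.4  0.7  1.1]
```

View pics/topfit.png

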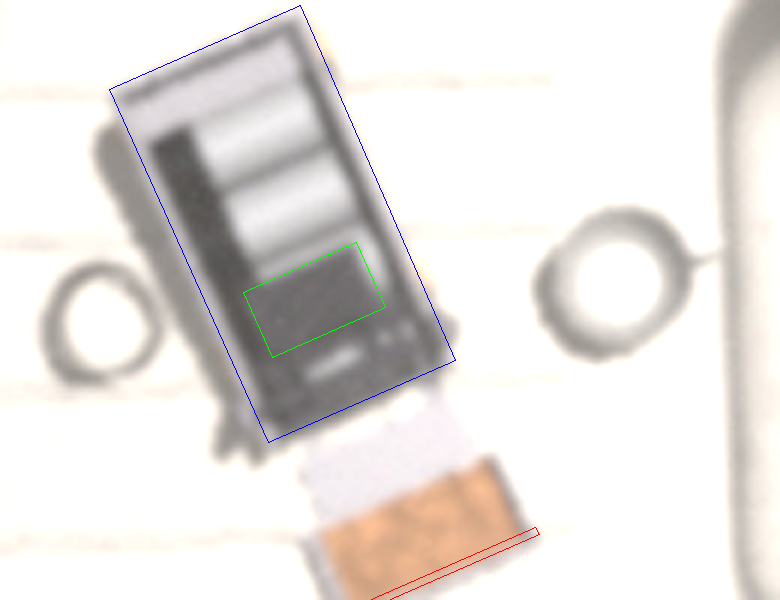

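View pics/sidefit.png

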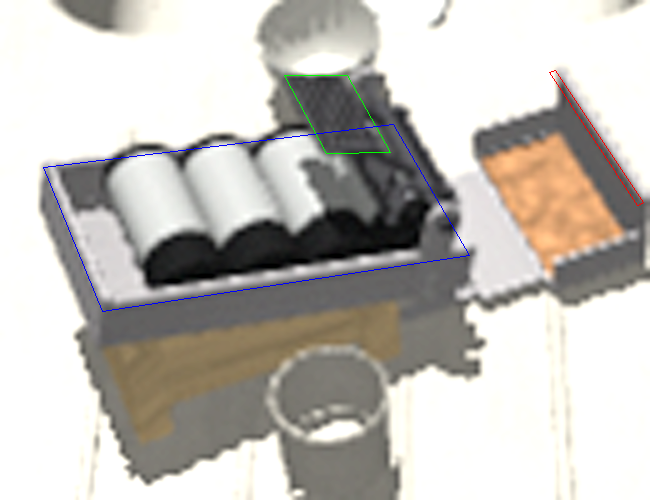

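The overlay agrees to about 5 mm, with the tray about 40 mm out. Next move: above a point in front of the tray, fingers shut and the tool turned to line up with the rack.

```bash
python3 -m jog '[[0,[-0.576,-0.442,0],0],[0,[-0.576,-0.442,0],0],[0,[-0.576,-0.442,0],0],[0,[-0.576,-0.442,0],0],[0,[-0.576,-0.442,0],0],[0,[-0.576,-0.442,0],0],[0,[-0.576,-0.442,0],0],[0,[-0.576,-0.442,0],0],[0,[-0.576,-0.442,0],0],[0,[-0.576,-0.442,0],0],[0,[-0.576,-0.442,0],0],[0,[-0.576,-0.442,0],0],[0,[-0.576,-0.442,0],0],[0,[-0.576,-0.442,0],0],[0,[0,0,0],-0.046],[0,[0,0,0],-0.046],[0,[0,0,0],-0.046],[0,[0,0,0],-0.046],[0,[0,0,0],-0.046],[0,[0,0,0],0]]' 10
cat >> fit.py <<'E'
from scipy.spatial.transform import Rotation as R
def wproj(s,P):
    c=calibration("wrist");T=np.eye(4);T[:3,:3]=R.from_euler("xyz",s["eef_rot"]).as_matrix();T[:3,3]=s["eef_pos"]
    T=np.linalg.inv(T@np.array(c["hand_eye"]));P=np.atleast_2d(P)@T[:3,:3].T+T[:3,3]
    return cv2.projectPoints(P.astype(float),np.zeros(3),np.zeros(3),np.array(c["mtx"],float),np.array(c["distortion"],float))[0][:,0]
def rackpos(s,p):
    d=np.array(s["eef_pos"])[:2]-p[:2];c,q=np.cos(p[2]),np.sin(p[2]);return np.round([c*d[0]+q*d[1],-q*d[0]+c*d[1],s["eef_pos"][2]],1)
E
python3 - <<'E'
from fit import *
p=np.load("p.npy");s=read_state();print(s["clock"],s["eef_pos"],s["eef_rot"],rackpos(s,p),s["finger_gap"])
im=camera("wrist")[...,::-1].copy()
for B,col in(([[-167,-55,55],[-167,55,55],[-163,55,55],[-163,-55,55]],(0,0,255)),([[-38,-30,124],[-5,-30,138],[-5,30,138],[-38,30,124]],(0,255,0))):
    cv2.polylines(im,[wproj(s,toW(p,B)).astype(int)],True,col,1)
cv2.imwrite("pics/w1.png",im)
E
```

```text
clock: 2.6
eef_pos: [460.2, 92.9, 205.5]
eef_rot: [-3.142, 0.0, -2.755]
wrist_force: [-0.4, 0.5, -0.5]
finger_gap: 0.1
finger_force: 0.0
2.6 [460.23650359  92.89032906 205.48979947] [-3.14154047e+00  6.66031418e-05 -2.75538667e+00] [-215.     0.6  205.5] 0.05991230737842536
```

View pics/w1.png

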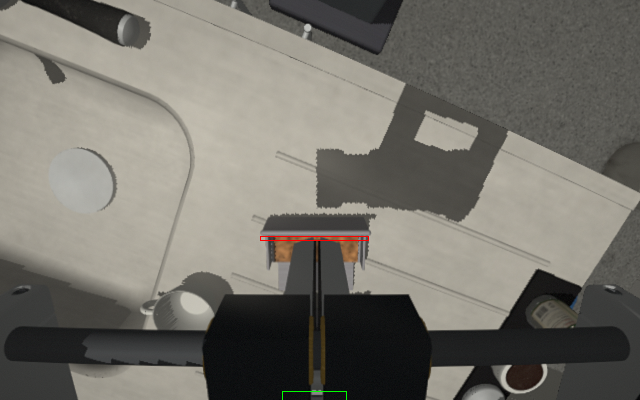

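The plate's top edge is at about (315,235), 4 px from the model, and the yaw agrees. Next I descend and push.

```bash
python3 -m jog '[[0,[0,0,0.5],0],[0,[0,0,0.5],0],[0,[0,0,0.5],0],[0,[0,0,0.5],0],[0,[0,0,0.5],0],[0,[0,0,0.5],0],[0,[0,0,0.5],0],[0,[0,0,0],0],[0,[-0.2,0,0],0],[0,[-0.2,0,0],0],[0,[-0.2,0,0],0],[0,[-0.15,0,0],0],[0,[-0.15,0,0],0],[0,[-0.15,0,0],0],[0,[0,0,0],0]]'
python3 - <<'E'
from fit import *
s=read_state();print(rackpos(s,np.load("p.npy")))
E
```

```text
clock: 4.15
eef_pos: [509.7, 112.9, 30.4]
eef_rot: [-3.142, 0.001, -2.758]
wrist_force: [0.3, -0.0, 0.2]
finger_gap: 0.4
finger_force: 0.0
[-161.7    0.6   30.4]
```

```bash
python3 -m jog '[[0,[-0.15,0,0],0],[0,[-0.15,0,0],0],[0,[-0.1,0,0],0]]'; python3 -m jog '[[0,[-0.04,0,0],0],[0,[-0.04,0,0],0]]'
python3 - <<'E'
from fit import *
p=np.load("p.npy");s=read_state();print(rackpos(s,p))
im=camera("side")[...,::-1]
cv2.imwrite("pics/s2.png",cv2.resize(im[150:300,220:420],None,fx=4,fy=4,interpolation=cv2.INTER_CUBIC))
E
```

```text
clock: 4.45
eef_pos: [527.8, 120.3, 30.3]
eef_rot: [3.141, -0.0, -2.758]
wrist_force: [-3.1, -1.4, 0.8]
finger_gap: 0.4
finger_force: 1.6
clock: 4.65
eef_pos: [531.2, 121.7, 30.3]
eef_rot: [3.141, -0.0, -2.758]
wrist_force: [-3.1, 0.3, -0.4]
finger_gap: 0.6
finger_force: 1.5
[-138.5    0.7   30.3]
```

View pics/s2.png

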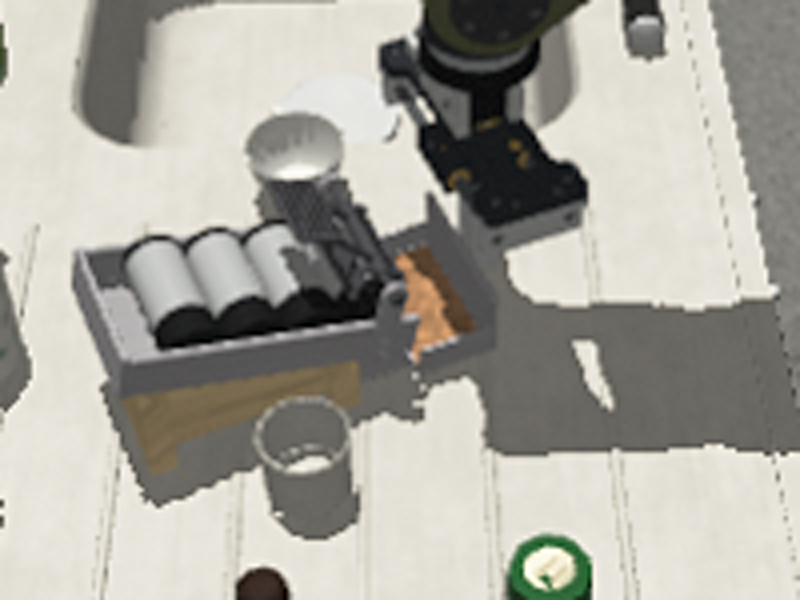

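The tray, with its cork floor at about (430,300), is nearly under the mouth and sliding at about 3 N. I keep pushing until the stop shows in the force.

```bash
python3 -m jog '[[0,[-0.04,0,0],0],[0,[-0.04,0,0],0]]'; python3 -m jog '[[0,[-0.04,0,0],0],[0,[-0.04,0,0],0]]'; python3 -m jog '[[0,[-0.04,0,0],0]]'
```

```text
clock: 4.9
eef_pos: [532.3, 122.1, 30.1]
eef_rot: [3.141, -0.007, -2.758]
wrist_force: [-33.8, -12.9, 21.4]
finger_gap: 0.3
finger_force: 17.5
clock: 5.1
eef_pos: [532.5, 122.3, 29.9]
eef_rot: [3.14, -0.017, -2.758]
wrist_force: [-62.1, -24.1, 43.4]
finger_gap: 0.7
finger_force: 33.7
clock: 5.2
eef_pos: [532.6, 122.3, 29.9]
eef_rot: [3.14, -0.022, -2.757]
wrist_force: [-76.3, -31.1, 54.6]
finger_gap: 0.3
finger_force: 41.9
```

The tray is on its stop. I back off, rise and go above the paddle.

```bash
python3 -m jog '[[0,[0.2,0,0],0],[0,[0.3,0,0],0],[0,[0.4,0,0],0],[0,[0,0,-0.5],0],[0,[0,0,-0.7],0],[0,[0,0,-0.7],0],[0,[0,0,-0.7],0],[0,[0,0,-0.7],0],[0,[-0.5,0,0],0],[0,[-0.5,0,0],0],[0,[-0.5,0,0],0],[0,[-0.5,0,0],0],[0,[-0.5,0,0],0],[0,[-0.5,0,0],0],[0,[0,0,0],0]]'
python3 - <<'E'
from fit import *
s=read_state();print(rackpos(s,np.load("p.npy")))
E
```

```text
clock: 6.7
eef_pos: [639.5, 165.2, 194.7]
eef_rot: [-3.141, 0.001, -2.758]
wrist_force: [-0.7, -0.7, 0.1]
finger_gap: 0.4
finger_force: 0.0
[-21.8   0.4 194.7]
```

```bash
python3 -m jog '[[0,[0,0,0.4],0],[0,[0,0,0.4],0],[0,[0,0,0.16],0],[0,[0,0,0],0]]'
python3 - <<'E'
from fit import *
p=np.load("p.npy");s=read_state();print(rackpos(s,p))
im=camera("side")[...,::-1]
print(proj("side",s["eef_pos"]))
cv2.imwrite("pics/s3.png",cv2.resize(im[150:270,240:390],None,fx=5,fy=5,interpolation=cv2.INTER_CUBIC))
E
```

```text
clock: 7.1
eef_pos: [637.3, 164.3, 146.8]
eef_rot: [3.141, -0.001, -2.758]
wrist_force: [-1.0, 0.2, 0.4]
finger_gap: 0.6
finger_force: 0.0
[-24.1   0.4 146.8]
[[297.62692985 197.38520442]]
```

View pics/s3.png

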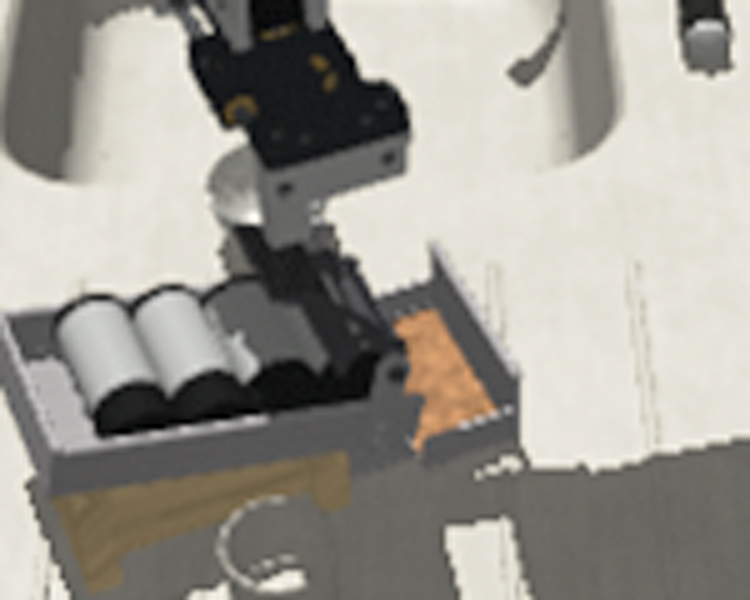

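The tips, at about (290,240), are just above the paddle. Next I press along the arc.

```bash
python3 -m jog '[[0,[-0.04,0,0.2],0],[0,[-0.06,0,0.14],0],[0,[-0.08,0,0.14],0],[0,[-0.08,0,0.14],0],[0,[-0.06,0,0.12],0],[0,[-0.04,0,0.1],0],[0,[0,0,0.04],0],[0,[0,0,0],0]]'
python3 - <<'E'
from fit import *
s=read_state();print(rackpos(s,np.load("p.npy")))
E
```

```text
clock: 7.95
eef_pos: [656.2, 171.9, 107.6]
eef_rot: [-3.141, 0.006, -2.758]
wrist_force: [-5.4, -0.8, 25.9]
finger_gap: 0.4
finger_force: 12.2
[ -3.8   0.3 107.6]
```

```bash
python3 -m jog '[[0,[0,0,0],0],[0,[0,0,0],0],[0,[0,0,0],0],[0,[0,0,0],0],[0,[0,0,0],0],[0,[0,0,0],0],[0,[0,0,0],0],[0,[0,0,0],0],[0,[0,0,0],0],[0,[0,0,0],0]]'
python3 - <<'E'
from fit import *
im=camera("side")[...,::-1]
cv2.imwrite("pics/s4.png",cv2.resize(im[150:270,240:390],None,fx=5,fy=5,interpolation=cv2.INTER_CUBIC))
E
```

```text
clock: 8.95
eef_pos: [656.1, 171.9, 107.6]
eef_rot: [-3.141, 0.006, -2.758]
wrist_force: [-6.0, -0.4, 25.8]
finger_gap: 0.3
finger_force: 12.2
```

View pics/s4.png

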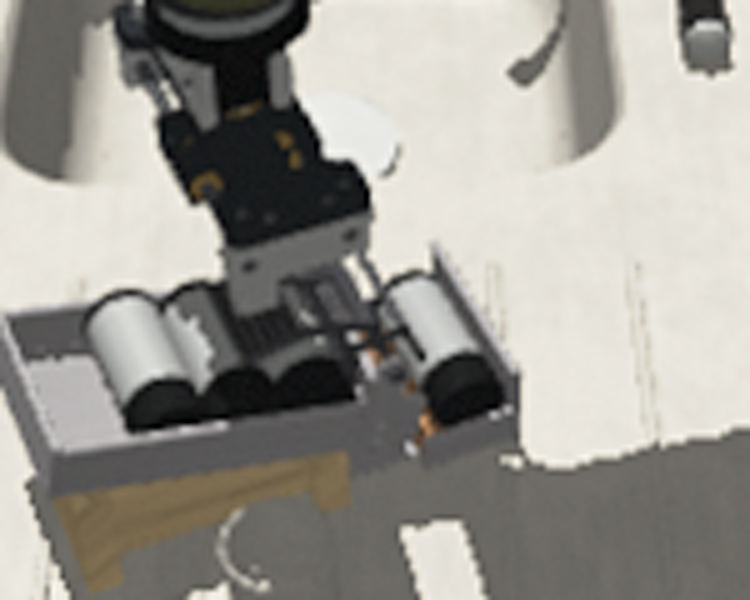

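Tube 1, at about (440,345), lies in the tray, and three tubes are held behind the second bar. Next I release by retracing the arc and rise clear.

```bash
python3 -m jog '[[0,[0.02,0,-0.1],0],[0,[0.06,0,-0.14],0],[0,[0.08,0,-0.14],0],[0,[0.08,0,-0.14],0],[0,[0.06,0,-0.2],0],[0,[0,0,-0.4],0],[0,[0,0,-0.6],0],[0,[0,0,-0.7],0],[0,[0,0,-0.7],0],[0,[0.4,0,0],0],[0,[0.6,0,0],0],[0,[0.6,0,0],0],[0,[0.6,0,0],0],[0,[0.6,0,0],0],[0,[0.6,0,0],0],[0,[0,0,0],0],[0,[0,0,0],0],[0,[0,0,0],0]]'
python3 - <<'E'
from fit import *
im=camera("side")[...,::-1]
cv2.imwrite("pics/s5.png",cv2.resize(im[150:270,240:390],None,fx=5,fy=5,interpolation=cv2.INTER_CUBIC))
E
```

```text
clock: 10.8
eef_pos: [483.5, 102.3, 259.4]
eef_rot: [3.142, 0.0, -2.758]
wrist_force: [-0.4, -1.0, -0.1]
finger_gap: 0.6
finger_force: 0.0
```

View pics/s5.png

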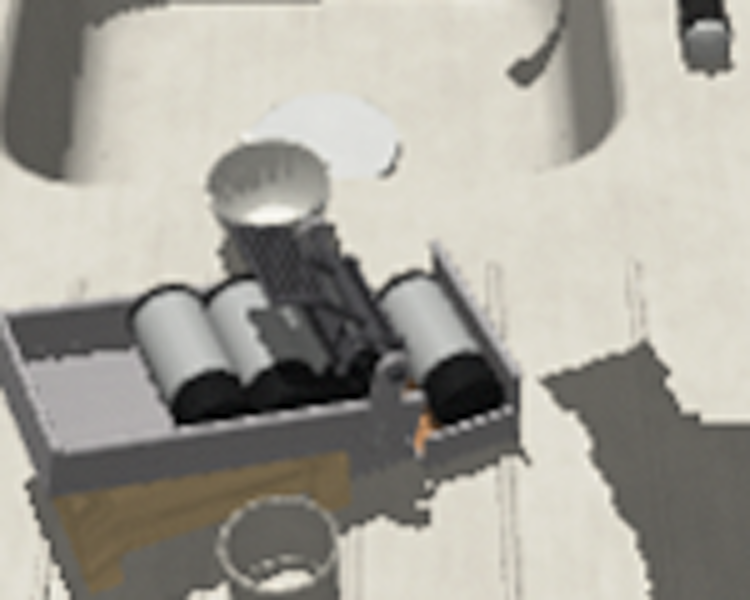

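The paddle is back up at (280,255), tube 1 is in the tray, and the other tubes have each rolled down one place.

```bash
python3 -c "
from cell import *
print(sign_off())"
```

```text
the job is handed in; nothing more can be done
None
```

The job is handed in: the tray is home, tube 1 lies in it, the paddle is back up and the other three tubes have each moved one place down, as seen in the last side picture; the judge's result was not shown.

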